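# Load an insulating board behind the rack's gravity catch

### The arm

A 6-joint arm with a two-finger parallel gripper is mounted at the origin on the work surface. World frame = base frame: x ahead of the robot, y to its left, z up, the work surface at z = 0. Lengths are in m, angles in rad, forces in N, time in s.
With the tool pointing down it reaches from about 0.3 to 1 m from the base axis. Payload 5.1 kg.
Tool frame: the origin (TCP) lies between the finger pads; the fingertips stand 25 mm ahead of it and the grasp point (between the pads) lies 6 mm ahead of it; z points along the fingers, y is the direction in which the jaws open and shut (so a half turn about z gives the same grasp; the last joint's range is limited). The gripper opens to 95 mm and grips with 3 to 60 N. Pads are 20 mm wide; open, the fingers measure 119 mm over their backs; the gripper's body (75 mm by 180 mm) begins 59 mm behind the grasp point.
Start: joints at [-0.083, 0.124, 1.65, -0, 1.367, -0.083], TCP at [0.65, -0, 0.24] pointing down, gripper open.
Joint ranges: [-2.61, 2.61], [-1.02, 2.33], [0.03, 2.71], [-1.35, 4.49], [0.32, 2.68], [-2.91, 2.91]. Speed limits (rad/s): [2.57, 2.57, 3.14, 3.14, 3.14, 3.14].

### API

Orientations are given as a 3x3 rotation matrix whose columns are the frame's x, y, z axes.
In Python, from workcell import get_obs, grab_frame, job, nets gives the robot as it stands.
- The arm moves only by the tool arm_command, never from a script. Its argument "series" is a list of rows, each a list of 7 numbers: the shift along the tool's x, y, z in mm, then the turn, a rotation vector about the tool's x, y, z in degrees, then the finger opening in mm, from 0 to 95.1. In form: [[x, y, z, ax, ay, az, jaw], ...]. A call has 1 to 20 rows; each row is the pose to reach, as a shift and turn from the pose commanded when the call began, along the tool's axes at that moment; what a row does not reach only later rows make up. A row lasts 1/8 s, in which the tool goes at most 62.5 mm and 10.7 degrees, less where a joint would pass 70% of its speed; a pose out of reach is approached as far as the arm can. A call with a gripper value outside its range is refused whole. The fingers move at their own pace and stop on an object; the grip force is fixed at half the most. Time passes only in rows, so rows that repeat a pose let the fingers close. It gives the time, the measured TCP pose, the force and the opening at its end, in the units of the state.
- get_obs(): the state, without advancing time (a new reading comes with each control period).
- grab_frame(name): name is "scene" or "side" or "wrist"; returns a dict with "img" (384x512x3 uint8, red, green, blue), "fx", "fy", "cx", "cy" (pixels), "view" (4x4, takes a point from world to camera coordinates). Camera axes: x right, y down, z forward; pixel columns grow to the right and rows downward; lengths in m; the calibration is good to about 2 mm. A picture is of the moment at which its call begins. There is no depth.
- job.sign_off(): hands the job in, once; it reports no verdict.
Trained networks look in a picture, given as the dict that the camera call returned (one of the last four; its "shot" number tells which), for a name from the list of things; names that differ only in an ending like _2 or _b are one class to them, and where a whole thing is asked for, a point or a joint stands for the part that bears it (a point fixed in the world has none). Each returns a list of dicts, best first, with "confidence" (0 to 1); they miss things now and then, are a little off and sometimes report something else, mostly with a low value. They report only what shows in the picture. A call takes as long as a camera call. They do not tell look-alikes from the thing itself.
- nets.regions_of(picture, thing): "mask" (384x512 bool, what is visible of it) and "rect" ([centre column, centre row, width, height] in pixels, round what is visible of it).
The state is a dict: "time_s": time; "qpos": joint angles; "dq": joint speeds; "joint_efforts": joint torques, N m; "tool_pos": TCP position; "orientation": TCP orientation; "force": force on the tool from outside, world axes, zero at the start; "torque": the same for the moment, N m; "gripper_width": opening from 0.0 (shut) to 1.0 (fully open).
Only numpy, scipy, OpenCV 4.12 (cv2) and the standard library are available. Lean on these libraries where they do the work, as an engineer would, in place of code of your own. Each camera call takes 0.05 s, during which the arm holds its last target.

### The job

Take the top orange insulating board off the stack, lay it flat and lengthwise on the open front part of the blue loading rack, and slide it in under the header so that its own front edge (not the gripper) lifts the yellow catch. Push it on until the catch has dropped fully down behind it, then let go and back away. Leave the other two boards on their stack and everything else where it stands.

Things in the scene. Friction and masses are not known exactly. Their poses are not given: they have to be found in the camera images.
- rack: Fixed blue loading rack, deck 355 x 140, deck top 20 above the table. Origin at table level on its centre line, straight under the catch's holding face; +x points into the bay, away from the robot, y across, z up. The open flat front of the deck runs from x = -205 to the catch's ramp at x = -40. The bay lies beyond x = 0.
- bay_stop (a point): Face of the black end stop, on the deck (rack x = 138, z = 20): leaves a 130 board 8 of play behind the catch. Two aluminium guide rails, 16 high, stand 66 apart inside, from rack x = 55 to 143, with a flared mouth from x = 28, about 92 wide inside at its start.
- header_edge (a point): Middle of the lower front edge of the dark upright header with a white card that crosses over the bay mouth: rack x = 15 to 21, 160 wide, 80 to 150 above the table, a post at each side (y = +-76). It blocks an upright gripper pushing a board the last few cm from behind: tilt the tool 30 to 40 deg, fingertips leading towards rack +x.
- catch_nose (a point): Nose of the yellow gravity catch: bent strip 16 wide on the rack's centre line. Origin at the foot of its holding face (looks to rack +x), at rack x = 0, 1.5 above the deck when down. A lead-in ramp rises from it to the front at about 29 deg, to rack x = -40, 24 above the deck. It hangs from a yellow crossbar (x = 12, top 56 above the table) with side arms at y = +-56.
- catch (a joint): hinge of the yellow catch, its axis across the rack at rack x = 80, z = 28. 0 = down (rests there by its weight, about 140 g, no spring), grows in rad as the nose lifts; about 0.2 when the nose rides on a board lying on the deck; limit 0.9. It falls freely.
- board_top: Orange insulating board, 130 long (its x) x 60 wide (its y) x 18 thick, about 0.2 kg, the uppermost of the stack of three. Origin at the centre of its underside.
- board_mid: middle board of the stack, same size, terracotta-brown; origin at the centre of its underside. Stays on the stack.
- board_low: lowest board of the stack, same size, orange; origin at the centre of its underside. Stays on the stack.
- bearer: Fixed plywood bearer under the stack, 150 x 70, top 30 above the table; origin on the table under its centre. The boards lie along its x, loosely on each other.
- carton: open cardboard carton holding small parts, 150 x 90 x 60 high, heavy; origin under its centre. Bystander.
- screwdriver: screwdriver 190 long lying on the table. Bystander.
- spool_green: green wire spool, 70 diameter, 40 high, standing on its flange; origin under its centre. Bystander.
- spool_yellow: yellow wire spool, 70 diameter, 40 high, standing on its flange; origin under its centre. Bystander.
- tape_roll: blue ring-shaped tape roll, 90 outer diameter, 20 high, lying flat; origin under its centre. Bystander.
- cup: white mug, 76 diameter, 85 high, upright; origin under its centre. Bystander.
There are look-alikes about, which are no part of the job. Leave any pink look-alike of the board_top alone.

How it is judged:
On the way:
1. the board, sliding in flat on the deck, carries the lifted catch on its own edge or top, the gripper not touching the catch (value of joint catch above 0.1 rad and contact force between board_top and catch above 0.1 N and contact force between the fingers and catch below 0.1 N and z of board_top in the frame of rack between 0.015 and 0.032 m and x of board_top in the frame of rack below 0.06 m), for 0.1 s.
At the end, for the whole second after the job is handed in: Top board flat on the deck between the rails, lengthwise within 7 deg, within 10 mm of the centre line, wholly behind the catch (anywhere in its 8 mm play), at rest; catch down (below 0.04 rad); other two boards still stacked within 30 mm of the bearer's centre (x of board_top in the frame of rack between 0.063 and 0.078 m and y of board_top in the frame of rack between -0.01 and 0.01 m and z of board_top in the frame of rack between 0.016 and 0.025 m and angle between the x axis of board_top and the x axis of rack, either way round below 0.12 rad and angle between board_top's own z axis and vertical below 0.06 rad and value of joint catch below 0.04 rad and linear speed of board_top below 0.02 m/s and horizontal distance between each of board_mid, board_low and bearer below 0.03 m and height (world z) of board_mid between 0.041 and 0.055 m and height (world z) of board_low above 0.024 m); the robot touches nothing.
It fails at once if the gripper lifts the catch before the board is under it (value of joint catch above 0.06 rad and contact force between the fingers and catch above 0.3 N and x of board_top in the frame of rack below -0.07 m).
It fails at once if a bystander is pushed more than 40 mm away or knocked over (distance of any of screwdriver, spool_green, spool_yellow, tape_roll, cup from where it was at the start of the episode above 0.04 m or angle between any of cup, spool_green, spool_yellow's own z axis and vertical above 0.5 rad).
It also fails if it takes over 58 s, if anything falls off the work surface, if the arm or the gripper's body presses on something with over 40 N, if the wrist force passes 120 N, or if a joint passes its speed limit or range.

## Working session

There is one attempt and no reset: what is moved stays moved. The work goes in short steps, Python scripts to look and compute and a tool call to move; the robot and the scene stay as the last step left them, time stands still between calls to the robot, and variables do not carry over. Pictures are saved under pics/ and viewed, and the job is handed in when it is done.

Besides the shell and the picture viewer there is one more tool, called after "Call:" by a JSON object that holds its "name" and its "arguments", one argument or row to a line. arm_command: Moves the arm, as the interface text tells. Its arguments: {"type":"object","properties":{"series":{"type":"array","items":{"type":"array","items":{"type":"number"}}}},"required":["series"]}

```bash
ls; mkdir -p pics; cat > h.py <<'E'
import numpy as np, cv2
from workcell import get_obs, grab_frame, job, nets
def save(p,n): cv2.imwrite('pics/'+n+'.png',cv2.cvtColor(p['img'],cv2.COLOR_RGB2BGR))
def ray(p,uv):
    V=np.array(p['view']);R=V[:3,:3];c=-R.T@V[:3,3]
    d=R.T@np.array([(uv[0]-p['cx'])/p['fx'],(uv[1]-p['cy'])/p['fy'],1]);return c,d
def onz(p,uv,z):
    c,d=ray(p,uv);return c+d*(z-c[2])/d[2]
def proj(p,X):
    V=np.array(p['view']);X=np.atleast_2d(X);q=X@V[:3,:3].T+V[:3,3]
    return np.c_[p['fx']*q[:,0]/q[:,2]+p['cx'],p['fy']*q[:,1]/q[:,2]+p['cy']]
E
python3 - <<'E'
from h import *
for n in ['scene','side','wrist']:
    p=grab_frame(n); save(p,n+'0'); print(n,p['fx'],p['cx'],p['cy'],np.round(p['view'],3).tolist())
    for t in ['rack','board_top','board_mid','bearer','catch','header_edge','carton','cup','tape_roll']:
        print(t,[(np.round(r['rect']).tolist(),round(r['confidence'],2)) for r in nets.regions_of(p,t)[:3]])
o=get_obs();print(o)
E
```

```text
pics
scene 383.00491306823994 249.32770341704253 196.77517312852206 [[-0.758, 0.652, 0.0, 0.399], [0.491, 0.571, -0.658, -0.218], [-0.429, -0.499, -0.753, 1.541], [0.0, 0.0, 0.0, 1.0]]
rack [([227.0, 226.0, 104.0, 93.0], 0.58)]
board_top [([263.0, 142.0, 25.0, 24.0], 0.59), ([200.0, 142.0, 12.0, 7.0], 0.51)]
board_mid [([227.0, 226.0, 105.0, 85.0], 0.3)]
bearer [([214.0, 165.0, 27.0, 11.0], 0.54)]
catch [([211.0, 231.0, 43.0, 36.0], 0.57)]
header_edge [([228.0, 226.0, 103.0, 88.0], 0.76)]
carton [([306.0, 253.0, 50.0, 57.0], 0.68)]
cup [([348.0, 314.0, 48.0, 39.0], 0.58)]
tape_roll [([364.0, 223.0, 35.0, 24.0], 0.64), ([308.0, 255.0, 47.0, 58.0], 0.46)]
side 373.1628022328043 252.72549198473206 194.58970409639957 [[0.93, -0.366, 0.006, -0.477], [-0.172, -0.45, -0.877, 0.179], [0.324, 0.815, -0.481, 1.127], [0.0, 0.0, 0.0, 1.0]]
rack [([280.0, 202.0, 106.0, 71.0], 0.87)]
board_top [([268.0, 247.0, 51.0, 28.0], 0.96), ([269.0, 312.0, 47.0, 50.0], 0.93), ([203.0, 280.0, 48.0, 34.0], 0.84)]
board_mid [([269.0, 260.0, 50.0, 12.0], 0.56), ([279.0, 204.0, 108.0, 69.0], 0.48)]
bearer [([267.
[... 906 characters left out ...]
,
        1.36749848e+00, -8.25926208e-02]), 'dq': array([-0.00089841, -0.00161431, -0.00028736,  0.00198377,  0.00036655,
        0.00020298]), 'joint_efforts': array([-6.62192069e-04, -4.17580283e+01, -3.60216486e+01,  7.75505975e-02,
        4.28049266e-02,  1.57577597e-05]), 'tool_pos': array([ 6.49981460e-01, -2.79328296e-05,  2.39661283e-01]), 'orientation': array([[-5.58416984e-06,  1.00000000e+00, -1.09725897e-06],
       [ 1.00000000e+00,  5.58414577e-06, -2.19358511e-05],
       [-2.19358449e-05, -1.09738147e-06, -1.00000000e+00]]), 'force': array([ 0.01903773, -0.01766274, -0.32980983]), 'torque': array([ 0.00996292, -0.01896906, -0.01654853]), 'gripper_width': 1.0017821505155269}
```

View pics/scene0.png

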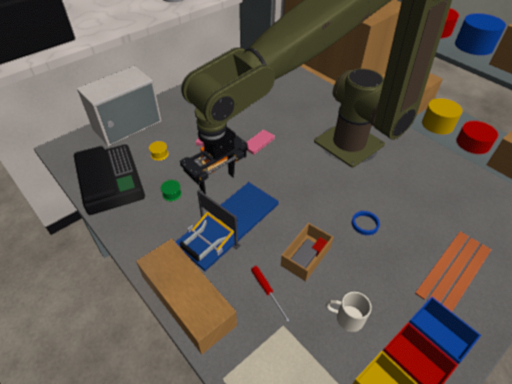

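View pics/side0.png

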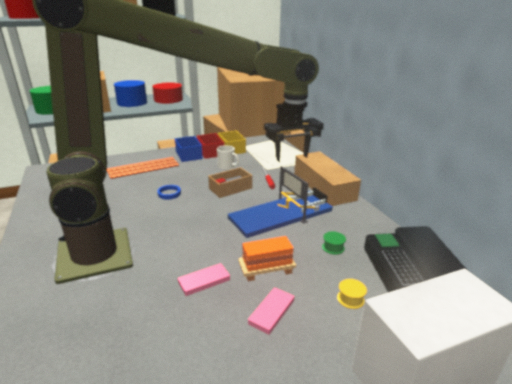

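View pics/wrist0.png

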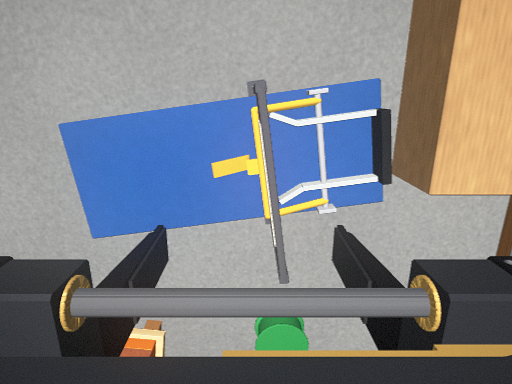

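```bash
cat >> h.py <<'E'
from scipy.optimize import least_squares
def fitrect(p,uv,L,W,z,xo,guess):
    # corners order: (x0,+),(x1,+),(x1,-),(x0,-)
    loc=np.array([[xo,W/2],[xo+L,W/2],[xo+L,-W/2],[xo,-W/2]])
    def f(q):
        c,s=np.cos(q[2]),np.sin(q[2]);X=loc@np.array([[c,s],[-s,c]])+q[:2]
        return (proj(p,np.c_[X,np.full(4,z)])-uv).ravel()
    r=least_squares(f,guess);return r.x,np.round(r.fun,1)
def rackpts(q,P):
    P=np.atleast_2d(P).astype(float);c,s=np.cos(q[2]),np.sin(q[2])
    return np.c_[P[:,:2]@np.array([[c,s],[-s,c]])+q[:2],P[:,2]]
E
python3 - <<'E'
from h import *
p=grab_frame('wrist')
uv=np.array([[60,124],[380,79],[382,202],[93,238]])
print([np.round(onz(p,u,.02),4) for u in uv])
q,r=fitrect(p,uv,.355,.14,.02,-.205,[.6,.1,.1]);print(q,np.degrees(q[2]),r)
print(proj(p,rackpts(q,[[0,0,.0215],[-.04,0,.044],[.138,0,.02],[.012,.056,.056],[.015,.08,.15],[.015,-.08,.15]])).round())
s=grab_frame('side'); big=cv2.resize(s['img'][220:340,160:320],None,fx=5,fy=5,interpolation=cv2.INTER_CUBIC); save(dict(img=big),'sidezoom')
for u in [(244,252),(243,242),(290,238),(293,250)]: print(onz(s,u,.084))
print(proj(s,rackpts(q,[[0,0,.0215],[-.205,.07,.02],[-.205,-.07,.02],[.15,-.07,.02],[.15,.07,.02]])).round())
E
```

```text
[array([0.4405, 0.0515, 0.02  ]), array([0.7883, 0.0981, 0.02  ]), array([ 0.8064, -0.0396,  0.02  ]), array([ 0.4576, -0.0858,  0.02  ])]
[0.65040509 0.00926529 0.13218727] 7.57377260877768 [-2.3 -0.2  1.6 -0.3  1.5  0.6 -0.8  1. ]
[[250. 162.]
 [213. 171.]
 [372. 145.]
 [255. 112.]
 [257.  82.]
 [281. 285.]]
[ 0.38615743 -0.25576735  0.084     ]
[ 0.39930594 -0.21220166  0.084     ]
[ 0.53065396 -0.24218753  0.084     ]
[ 0.51323897 -0.29530286  0.084     ]
[[288. 207.]
 [227. 213.]
 [246. 233.]
 [333. 206.]
 [310. 190.]]
```

View pics/sidezoom.png

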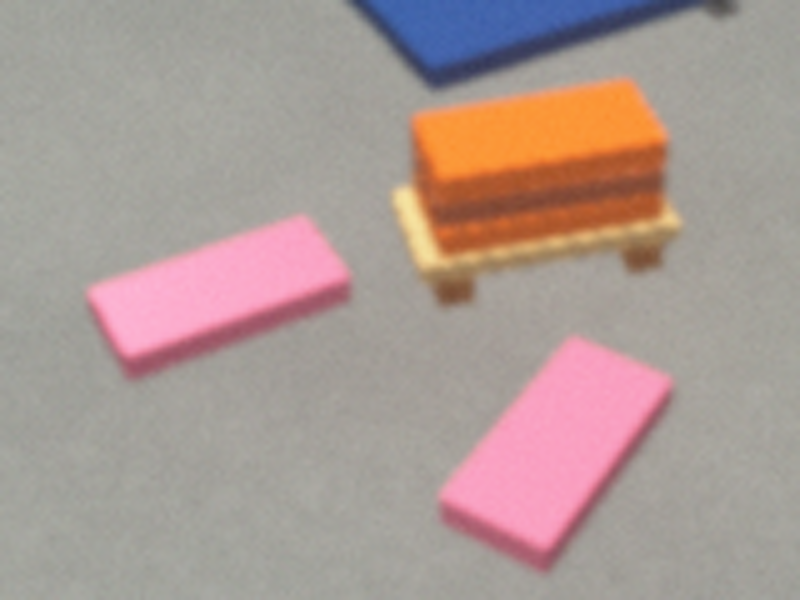

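Call:
{"name": "arm_command", "arguments": {
  "series": [
    [-251,-193,0,0,0,-73,95],
    [-251,-193,0,0,0,-73,95],
    [-251,-193,0,0,0,-73,95],
    [-251,-193,0,0,0,-73,95],
    [-251,-193,0,0,0,-73,95],
    [-251,-193,0,0,0,-73,95],
    [-251,-193,0,0,0,-73,95],
    [-251,-193,0,0,0,-73,95],
    [-251,-193,0,0,0,-73,95],
    [-251,-193,0,0,0,-73,95]
  ]
}}

```text
time_s: 2.85
tool_pos: [0.4572, -0.2507, 0.2396]
orientation: [[-0.956, 0.293, -0.0], [0.293, 0.956, 0.0], [0.0, -0.0, -1.0]]
force: [1.2, 0.1, 0.5]
gripper_width: 1.0
```

```bash
python3 - <<'E'
from h import *
o=get_obs();print(o['time_s'],o['tool_pos'],o['orientation'].round(3).tolist(),o['qpos'].round(3))
p=grab_frame('wrist');save(p,'w1')
for r in nets.regions_of(p,'board_top'): print(r['confidence'],r['rect'])
E
```

```text
2.85 [ 0.45721106 -0.2507279   0.23964375] [[-0.956, 0.293, -0.0], [0.293, 0.956, 0.0], [0.0, -0.0, -1.0]] [-0.605 -0.164  1.934 -0.     1.372 -1.878]
0.8 [113.1, 160.1, 124.0, 109.1]
0.68 [224.8, 36.0, 86.3, 72.0]
0.57 [253.0, 180.4, 84.4, 140.7]
0.38 [447.4, 165.0, 128.0, 188.2]
```

View pics/w1.png

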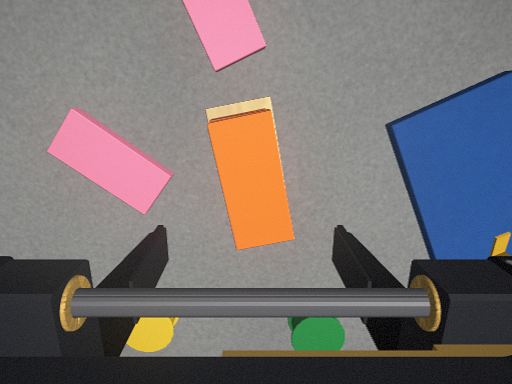

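```bash
python3 - <<'E'
from h import *
p=grab_frame('wrist')
m=cv2.inRange(cv2.cvtColor(p['img'],cv2.COLOR_RGB2HSV),(5,180,180),(18,255,255)); 
c=max(cv2.findContours(m,0,1)[0],key=cv2.contourArea); print(cv2.contourArea(c))
b=cv2.approxPolyDP(c,8,True)[:,0];print(b.tolist())
uv=np.array([[238,249],[294,239],[271,110],[207,122]],float)
g=cv2.cvtColor(p['img'],cv2.COLOR_RGB2GRAY)
uv=b.astype(float)
# order by world
W=np.array([onz(p,u,.084) for u in uv]);print(W.round(4))
# order (x0,+),(x1,+),(x1,-),(x0,-)  x along world x
th=-.25;ax=np.array([np.cos(th),np.sin(th)]);ay=np.array([-ax[1],ax[0]])
C=W[:,:2].mean(0);a=(W[:,:2]-C)@ax;bb=(W[:,:2]-C)@ay
o=[int(np.argmin(a*4-bb*4)),int(np.argmin(-a-bb)),int(np.argmin(-a+bb)),int(np.argmin(a+bb))]
print(o)
q,r=fitrect(p,uv[o],.13,.06,.084,-.065,[*C,th]);print(q,np.degrees(q[2]),r)
ob=get_obs();R=ob['orientation'];print((R.T@np.r_[q[:2]-ob['tool_pos'][:2],.09-ob['tool_pos'][2]]*1000).round(1))
E
```

```text
7786.5
[[270, 111], [208, 124], [238, 249], [293, 238]]
[[ 0.3979 -0.2129  0.084 ]
 [ 0.3924 -0.27    0.084 ]
 [ 0.52   -0.282   0.084 ]
 [ 0.5247 -0.2251  0.084 ]]
[0, 3, 2, 1]
[ 0.45905427 -0.24753264 -0.09425273] -5.40028344323079 [ 1.2 -1.3  1.7  1.3 -1.2  1.2 -1.7 -0.5]
[ -0.9   3.7 149.6]
```

Call:
{"name": "arm_command", "arguments": {
  "series": [
    [-1,4,40,0,0,-8,95],
    [-1,4,80,0,0,-11.6,95],
    [-1,4,115,0,0,-11.6,95],
    [-1,4,135,0,0,-11.6,95],
    [-1,4,145,0,0,-11.6,95],
    [-1,4,145,0,0,-11.6,80],
    [-1,4,145,0,0,-11.6,65],
    [-1,4,145,0,0,-11.6,50],
    [-1,4,145,0,0,-11.6,50],
    [-1,4,145,0,0,-11.6,50],
    [-1,4,145,0,0,-11.6,50]
  ]
}}

```text
time_s: 4.38
tool_pos: [0.4595, -0.2478, 0.0954]
orientation: [[-0.996, 0.094, 0.001], [0.094, 0.996, -0.001], [-0.001, -0.001, -1.0]]
force: [-1.3, 0.2, 3.3]
gripper_width: 0.628
```

```bash
python3 - <<'E'
from h import *
o=get_obs();print(o['time_s'],o['tool_pos'],o['force'],o['gripper_width']*95.1)
p=grab_frame('wrist');save(p,'w2')
s=grab_frame('side'); big=cv2.resize(s['img'][200:340,200:340],None,fx=4,fy=4,interpolation=cv2.INTER_CUBIC); save(dict(img=big),'s2')
E
```

```text
4.375 [ 0.45950544 -0.24784229  0.09542088] [-1.30519496  0.17877407  3.34397151] 59.75059438760706
```

View pics/s2.png

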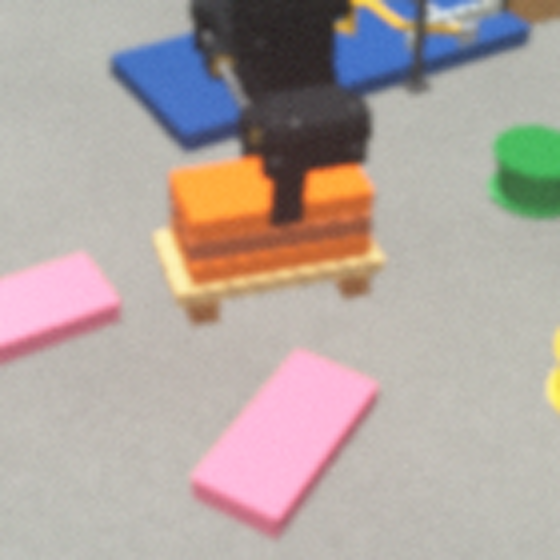

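View pics/w2.png

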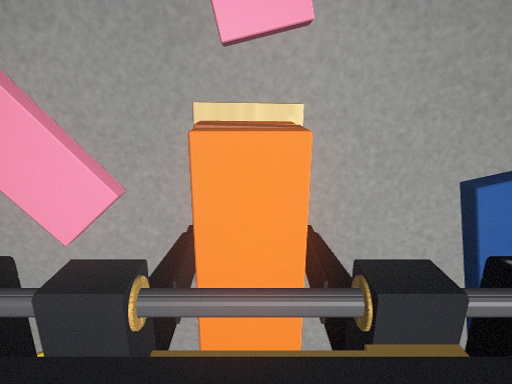

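Call:
{"name": "arm_command", "arguments": {
  "series": [
    [0,0,-8,0,0,0,50],
    [0,0,-20,0,0,0,50],
    [0,0,-40,0,0,0,50],
    [0,0,-60,0,0,0,50],
    [0,0,-60,0,0,0,50]
  ]
}}

```text
time_s: 5.1
tool_pos: [0.4603, -0.2483, 0.1572]
orientation: [[-0.996, 0.094, 0.004], [0.094, 0.996, -0.003], [-0.004, -0.002, -1.0]]
force: [0.4, 0.2, -2.3]
gripper_width: 0.628
```

```bash
python3 - <<'E'
from h import *
o=get_obs();print(o['time_s'],o['tool_pos'],o['force'],o['gripper_width']*95.1)
s=grab_frame('side'); big=cv2.resize(s['img'][180:340,200:360],None,fx=4,fy=4,interpolation=cv2.INTER_CUBIC); save(dict(img=big),'s3')
R=o['orientation'];q=np.array([.6504,.00927,.13219])
p=grab_frame('wrist'); save(p,'w3')
t=rackpts(q,[[-.12,0,0]])[0]
B=o['tool_pos']+0
print('shift',(R.T@(np.r_[t[:2],o['tool_pos'][2]]-o['tool_pos'])*1000).round(1),'yaw tool x',np.degrees(np.arctan2(R[1,0],R[0,0])))
# board in hand corners
m=cv2.inRange(cv2.cvtColor(p['img'],cv2.COLOR_RGB2HSV),(5,180,180),(18,255,255))
c=max(cv2.findContours(m,0,1)[0],key=cv2.contourArea);print(cv2.approxPolyDP(c,6,True)[:,0].tolist())
E
```

```text
5.1 [ 0.46033399 -0.24831129  0.15722268] [ 0.43666944  0.19951194 -2.30997399] 59.694199451855525
shift [-48.  247.4  -0.4] yaw tool x 174.6009029139232
[[190, 131], [197, 287], [303, 287], [311, 132]]
```

View pics/s3.png

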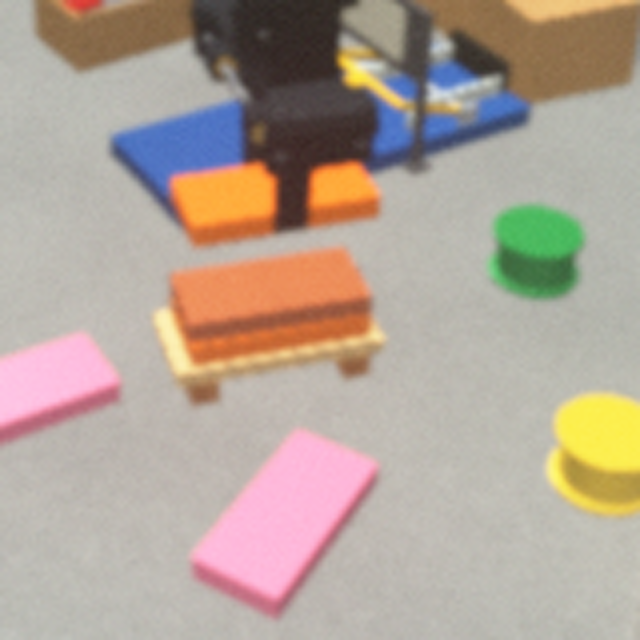

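View pics/w3.png

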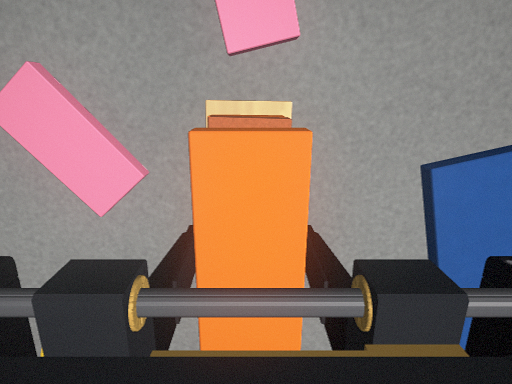

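Call:
{"name": "arm_command", "arguments": {
  "series": [
    [-10,50,0,0,0,-3,50],
    [-20,110,0,0,0,-6,50],
    [-32,170,0,0,0,-9,50],
    [-42,220,0,0,0,-12,50],
    [-48,247,20,0,0,-13,50],
    [-48,247,50,0,0,-13,50],
    [-48,247,70,0,0,-13,50],
    [-48,247,70,0,0,-13,50]
  ]
}}

```text
time_s: 6.2
tool_pos: [0.5277, -0.0057, 0.0815]
orientation: [[-0.991, -0.132, -0.007], [-0.132, 0.991, 0.001], [0.006, 0.002, -1.0]]
force: [-0.5, -0.4, -1.7]
gripper_width: 0.631
```

```bash
python3 - <<'E'
from h import *
o=get_obs();print(o['time_s'],o['tool_pos'],o['force'],o['gripper_width']*95.1)
s=grab_frame('side'); big=cv2.resize(s['img'][140:260,200:360],None,fx=5,fy=5,interpolation=cv2.INTER_CUBIC); save(dict(img=big),'s4')
R=o['orientation'];q=np.array([.6504,.00927,.13219]);print(R.round(3).tolist())
p=grab_frame('wrist'); save(p,'w4')
ztop=o['tool_pos'][2]-.0114
for u in [(190,131),(311,132)]: print((R.T@(onz(p,u,ztop)-o['tool_pos'])*1000).round(1))
# predicted deck corners
print(proj(p,rackpts(q,[[-.205,.07,.02],[-.205,-.07,.02]])))
E
```

```text
6.2 [ 0.52765284 -0.00568614  0.08148818] [-0.54984195 -0.43349415 -1.66844199] 60.01226285356462
[[-0.991, -0.132, -0.007], [-0.132, 0.991, 0.001], [0.006, 0.002, -1.0]]
[ 63.8 -28.7  11.8]
[63.2 29.8 11.9]
[[360.87983113  93.4606226 ]
 [133.3791359   93.55567092]]
```

View pics/w4.png

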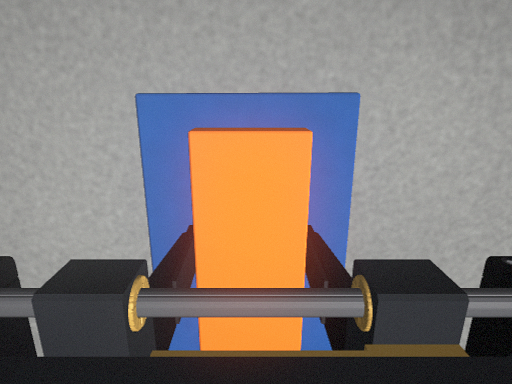

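View pics/s4.png

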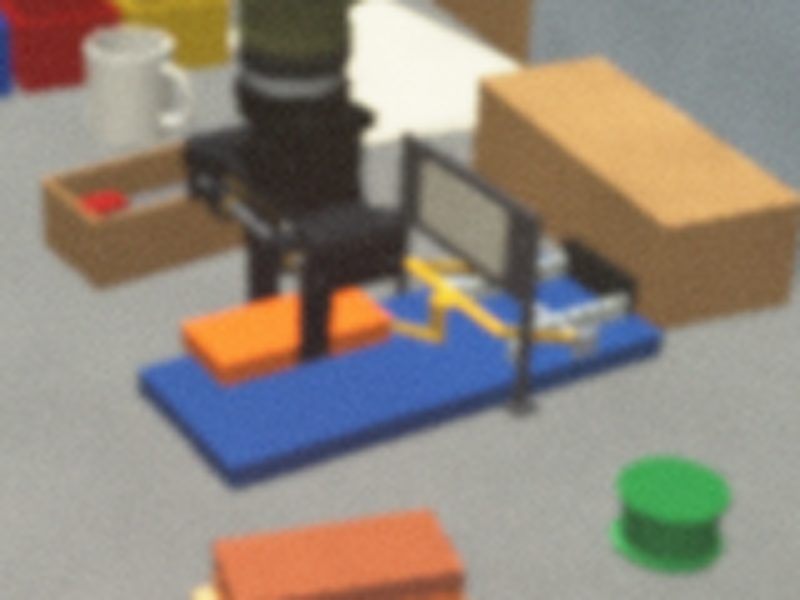

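Call:
{"name": "arm_command", "arguments": {
  "series": [
    [0,0,15,0,0,0,50],
    [0,0,26,0,0,0,50],
    [0,0,31,0,0,0,50],
    [0,0,31,0,0,0,50]
  ]
}}

```text
time_s: 6.8
tool_pos: [0.5297, -0.0061, 0.053]
orientation: [[-0.991, -0.132, -0.001], [-0.132, 0.991, 0.0], [0.001, 0.0, -1.0]]
force: [0.5, 0.4, -1.5]
gripper_width: 0.627
```

Call:
{"name": "arm_command", "arguments": {
  "series": [
    [0,0,2,0,0,0,50],
    [0,0,3,0,0,0,50],
    [0,0,3.5,0,0,0,50],
    [0,0,3.5,0,0,0,50]
  ]
}}

```text
time_s: 7.3
tool_pos: [0.5302, -0.0061, 0.0502]
orientation: [[-0.991, -0.132, 0.0], [-0.132, 0.991, -0.0], [-0.0, -0.0, -1.0]]
force: [-0.5, 0.7, -2.4]
gripper_width: 0.627
```

Call:
{"name": "arm_command", "arguments": {
  "series": [
    [0,0,0.5,0,0,0,50],
    [0,0,0.5,0,0,0,65],
    [0,0,0.5,0,0,0,80],
    [0,0,0.5,0,0,0,80],
    [0,0,0.5,0,0,0,80],
    [0,0,-10,0,0,0,80],
    [0,0,-40,0,0,0,80],
    [0,0,-80,0,0,0,80],
    [0,0,-110,0,0,0,80],
    [0,0,-110,0,0,0,80]
  ]
}}

```text
time_s: 8.55
tool_pos: [0.5323, -0.0063, 0.1642]
orientation: [[-0.991, -0.132, 0.007], [-0.132, 0.991, -0.001], [-0.007, -0.002, -1.0]]
force: [-0.7, 0.1, -0.8]
gripper_width: 0.84
```

```bash
python3 - <<'E'
from h import *
o=get_obs();print(o['time_s'],o['tool_pos'],o['force'],o['gripper_width']*95.1)
R=o['orientation'];q=np.array([.6504,.00927,.13219]);print(R.round(3).tolist())
p=grab_frame('wrist'); save(p,'w5')
m=cv2.inRange(cv2.cvtColor(p['img'],cv2.COLOR_RGB2HSV),(5,180,180),(18,255,255))
c=max(cv2.findContours(m,0,1)[0],key=cv2.contourArea);a=cv2.approxPolyDP(c,6,True)[:,0];print(a.tolist())
c,s=np.cos(q[2]),np.sin(q[2])
for u in a:
    d=onz(p,u,.038)[:2]-q[:2]; print(u,np.round([c*d[0]+s*d[1],-s*d[0]+c*d[1]],4))
E
```

```text
8.55 [ 0.53232045 -0.006338    0.16415115] [-0.67159006  0.10584575 -0.78535952] 79.91593272588088
[[-0.991, -0.132, 0.007], [-0.132, 0.991, -0.001], [-0.007, -0.002, -1.0]]
[[216, 112], [220, 254], [281, 254], [286, 112]]
[216 112] [-0.1863 -0.0269]
[220 254] [-0.0581 -0.0272]
[281 254] [-0.0581  0.0295]
[286 112] [-0.1863  0.0299]
```

View pics/w5.png

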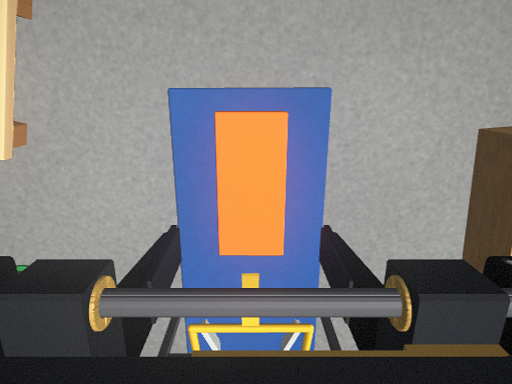

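Call:
{"name": "arm_command", "arguments": {
  "series": [
    [40,0,0,0,-8,0,36],
    [80,0,0,0,-16,0,36],
    [110,0,10,0,-24,0,36],
    [110,0,40,0,-32,0,36],
    [110,0,70,0,-32,0,36],
    [110,0,85,0,-32,0,36],
    [110,0,85,0,-32,0,36],
    [110,0,85,0,-32,0,36]
  ]
}}

```text
time_s: 9.6
tool_pos: [0.4211, -0.0206, 0.0751]
orientation: [[-0.841, -0.132, 0.525], [-0.112, 0.991, 0.07], [-0.53, 0.0, -0.848]]
force: [-0.6, 1.3, 0.6]
gripper_width: 0.38
```

```bash
cat >> h.py <<'E'
Q=np.array([.6504,.00927,.13219])
def st():
    o=get_obs();R=o['orientation'];c,s=np.cos(Q[2]),np.sin(Q[2]);t=o['tool_pos']
    M=np.array([[c,s,0],[-s,c,0],[0,0,1]]);d=M@(t-np.r_[Q[:2],0]);Rr=M@R
    P=d+.025*Rr[:,2];L=P-.01*Rr[:,0]
    print('t',o['time_s'],'tcp rack',(d*1000).round(1),'tip',(P*1000).round(1),'lead corner',(L*1000).round(1),'low z',round((P+.01*Rr[:,0])[2]*1000,1))
    print('tilt',np.degrees(np.arcsin(Rr[0,2])).round(2),'yaw',np.degrees(Rr[1,1]and np.arctan2(-Rr[0,1],Rr[1,1])).round(2),'F rack',(M@o['force']).round(2),'w',round(o['gripper_width']*95.1,1))
    return o,Rr,d
E
python3 - <<'E'
from h import *
o,Rr,d=st()
# shift in tool axes to get rack +x 100mm, and z -10
print((Rr.T@np.array([100,0,0])).round(1),(Rr.T@np.array([0,0,-10])).round(2),(Rr.T@np.array([0,10,0])).round(2))
p=grab_frame('wrist'); save(p,'w6')
s=grab_frame('side'); big=cv2.resize(s['img'][140:260,180:340],None,fx=5,fy=5,interpolation=cv2.INTER_CUBIC); save(dict(img=big),'s6')
E
```

```text
t 9.6 tcp rack [-231.2    0.6   75.1] tip [-218.     0.6   53.9] lead corner [-209.5    0.6   59.2] low z 48.6
tilt 31.98 yaw 0.03 F rack [-0.38  1.36  0.6 ] w 36.2
[-84.8  -0.   53. ] [ 5.3  -0.    8.48] [-0. 10.  0.]
```

View pics/w6.png

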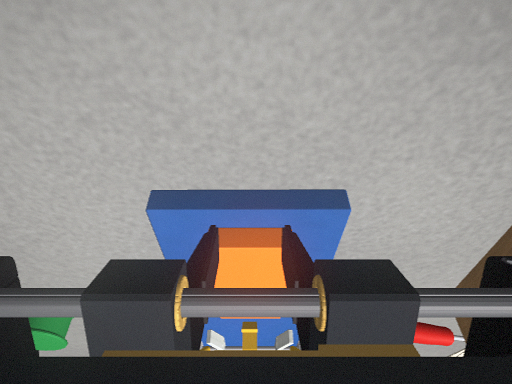

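View pics/s6.png

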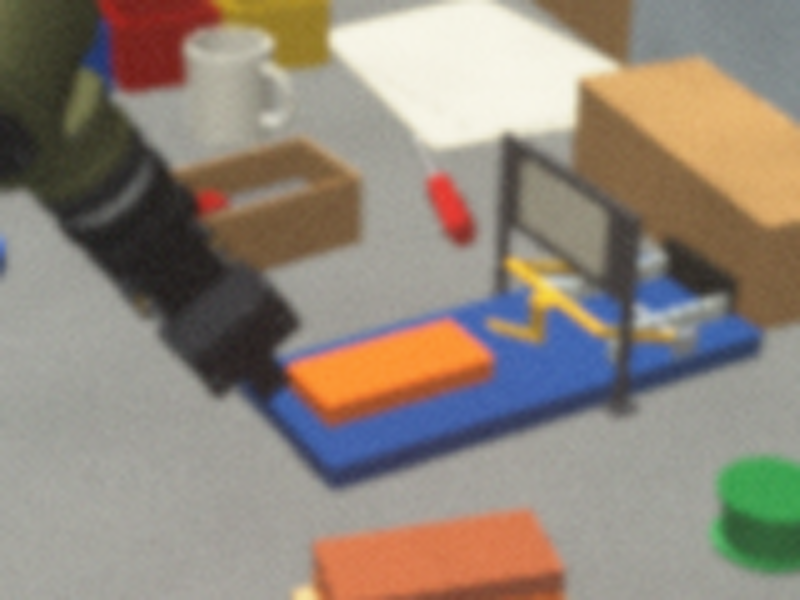

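Call:
{"name": "arm_command", "arguments": {
  "series": [
    [5,0,8,0,0,0,36],
    [10,0,16,0,0,0,36],
    [13,0,20.5,0,0,0,36],
    [13,0,20.5,0,0,0,36]
  ]
}}

```text
time_s: 10.2
tool_pos: [0.4203, -0.0205, 0.0498]
orientation: [[-0.842, -0.132, 0.524], [-0.112, 0.991, 0.071], [-0.528, 0.001, -0.849]]
force: [-0.2, -0.4, -0.8]
gripper_width: 0.377
```

```bash
python3 - <<'E'
from h import *
st()
E
```

```text
t 10.2 tcp rack [-232.     0.8   49.8] tip [-218.8    0.9   28.6] lead corner [-210.3    0.9   33.9] low z 23.3
tilt 31.9 yaw 0.02 F rack [-0.24 -0.37 -0.85] w 35.8
```

Call:
{"name": "arm_command", "arguments": {
  "series": [
    [-8.5,0,5.3,0,0,0,36],
    [-17,0,10.6,0,0,0,36],
    [-21,0,13.2,0,0,0,36],
    [-25.5,0,15.9,0,0,0,36],
    [-30,0,18.6,0,0,0,36],
    [-34,0,21.2,0,0,0,36],
    [-34,0,21.2,0,0,0,36]
  ]
}}

```text
time_s: 11.08
tool_pos: [0.461, -0.0154, 0.051]
orientation: [[-0.841, -0.132, 0.525], [-0.112, 0.991, 0.07], [-0.53, -0.0, -0.848]]
force: [-0.3, 0.0, -0.2]
gripper_width: 0.381
```

```bash
python3 - <<'E'
from h import *
st()
p=grab_frame('wrist'); save(p,'w7')
s=grab_frame('side'); big=cv2.resize(s['img'][140:260,180:340],None,fx=5,fy=5,interpolation=cv2.INTER_CUBIC); save(dict(img=big),'s7')
E
```

```text
t 11.075 tcp rack [-191.     0.6   51. ] tip [-177.8    0.6   29.8] lead corner [-169.3    0.6   35.1] low z 24.5
tilt 32.01 yaw 0.03 F rack [-0.29  0.07 -0.2 ] w 36.3
```

View pics/w7.png

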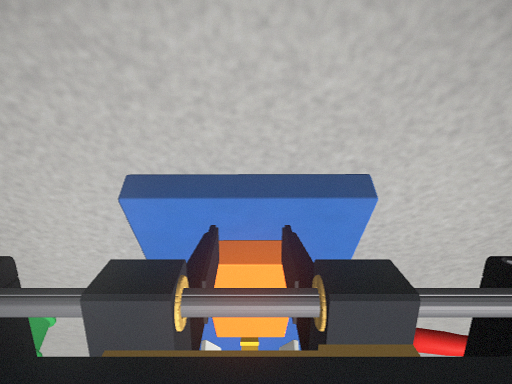

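View pics/s7.png

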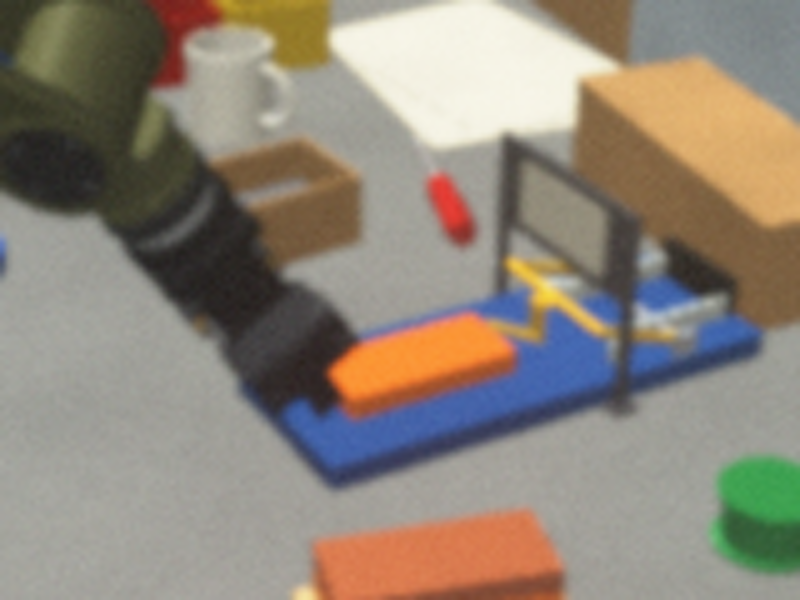

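```bash
cat >> h.py <<'E'
def rk(w):
    c,s=np.cos(Q[2]),np.sin(Q[2]);d=w[:2]-Q[:2];return np.round(1000*np.r_[c*d[0]+s*d[1],-s*d[0]+c*d[1]],1)
E
python3 - <<'E'
from h import *
p=grab_frame('wrist')
img=p['img'].astype(int)
print([(r,img[r,250].tolist()) for r in range(232,272,2)])
for u,z in [((250,240),.02),((220,240),.02),((283,240),.02),((250,264),.038)]: print(u,z,rk(onz(p,u,z)))
E
```

```text
[(232, [76, 119, 198]), (234, [82, 122, 203]), (236, [80, 119, 200]), (238, [80, 118, 198]), (240, [99, 106, 160]), (242, [199, 104, 60]), (244, [192, 101, 60]), (246, [190, 98, 53]), (248, [197, 104, 58]), (250, [197, 101, 56]), (252, [201, 106, 56]), (254, [198, 103, 52]), (256, [200, 102, 52]), (258, [204, 107, 54]), (260, [204, 104, 52]), (262, [201, 104, 50]), (264, [246, 137, 66]), (266, [255, 173, 73]), (268, [255, 175, 74]), (270, [255, 172, 70])]
(250, 240) 0.02 [-165.8    1.1]
(220, 240) 0.02 [-165.8  -17.6]
(283, 240) 0.02 [-165.7   21.7]
(250, 264) 0.038 [-168.2    1.1]
```

Call:
{"name": "arm_command", "arguments": {
  "series": [
    [-4,0,4,0,0,0,36],
    [-9,0,7,0,0,0,36],
    [-14,0,10.3,0,0,0,36],
    [-19,0,13.5,0,0,0,36],
    [-24,0,16.7,0,0,0,36],
    [-29,0,19.8,0,0,0,36],
    [-34,0,23,0,0,0,36],
    [-39,0,26,0,0,0,36],
    [-44,0,29.2,0,0,0,36],
    [-50,0,33,0,0,0,36],
    [-50,0,33,0,0,0,36]
  ]
}}

```text
time_s: 12.6
tool_pos: [0.5207, -0.0075, 0.0496]
orientation: [[-0.84, -0.132, 0.526], [-0.112, 0.991, 0.07], [-0.53, -0.0, -0.848]]
force: [-0.1, 0.9, -0.5]
gripper_width: 0.38
```

```bash
python3 - <<'E'
from h import *
st()
p=grab_frame('wrist'); save(p,'w8')
s=grab_frame('side'); big=cv2.resize(s['img'][140:260,180:340],None,fx=5,fy=5,interpolation=cv2.INTER_CUBIC); save(dict(img=big),'s8')
E
```

```text
t 12.6 tcp rack [-130.8    0.5   49.6] tip [-117.5    0.5   28.4] lead corner [-109.     0.5   33.7] low z 23.1
tilt 32.03 yaw 0.02 F rack [ 0.05  0.86 -0.53] w 36.1
```

View pics/w8.png

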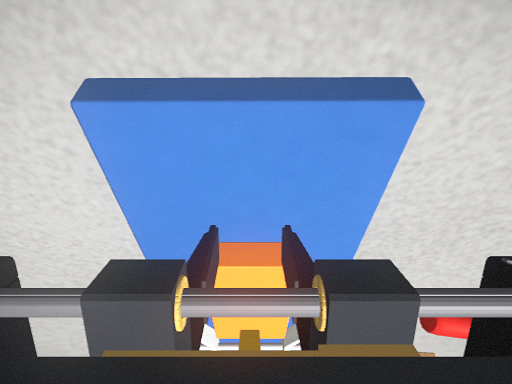

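View pics/s8.png

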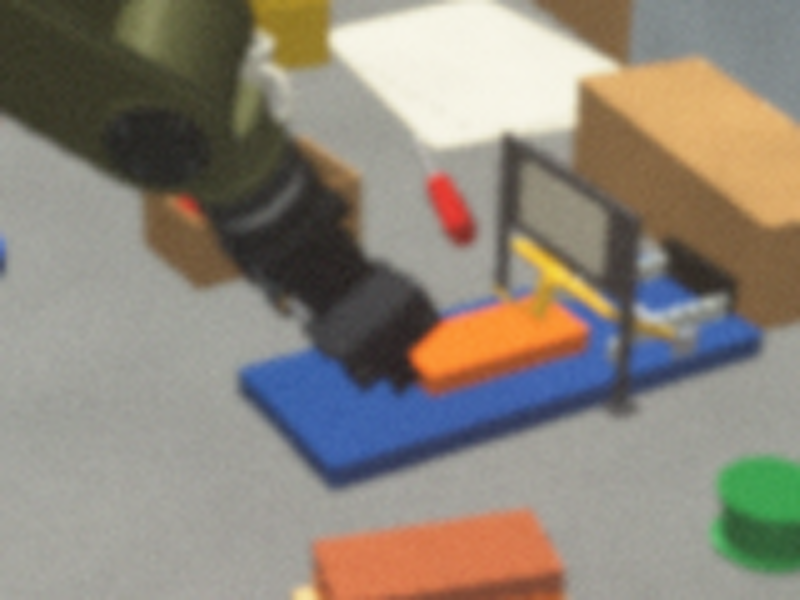

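Call:
{"name": "arm_command", "arguments": {
  "series": [
    [-5,0,3.1,0,0,0,36],
    [-10,0,6.2,0,0,0,36],
    [-15,0,9.4,0,0,0,36],
    [-20,0,12.5,0,0,0,36],
    [-25,0,15.6,0,0,0,36],
    [-30,0,18.7,0,0,0,36],
    [-35,0,21.9,0,0,0,36],
    [-40,0,25,0,0,0,36],
    [-45,0,28.1,0,0,0,36],
    [-50,0,31.2,0,0,0,36],
    [-55,0,34.4,0,0,0,36],
    [-59.4,0,37.1,0,0,0,36],
    [-59.4,0,37.1,0,0,0,36]
  ]
}}

```text
time_s: 14.32
tool_pos: [0.5901, 0.0018, 0.0498]
orientation: [[-0.84, -0.132, 0.526], [-0.112, 0.991, 0.07], [-0.531, -0.0, -0.848]]
force: [0.5, -0.4, -0.9]
gripper_width: 0.381
```

```bash
python3 - <<'E'
from h import *
st()
p=grab_frame('wrist'); save(p,'w9')
for r in range(225,275):
  pass
col=p['img'][:,250].astype(int); print([(r,col[r].tolist()) for r in range(236,272,3)])
s=grab_frame('side'); big=cv2.resize(s['img'][140:260,180:340],None,fx=5,fy=5,interpolation=cv2.INTER_CUBIC); save(dict(img=big),'s9')
E
```

```text
t 14.325 tcp rack [-60.7   0.5  49.8] tip [-47.5   0.5  28.6] lead corner [-39.    0.5  33.9] low z 23.3
tilt 32.05 yaw 0.02 F rack [ 0.42 -0.45 -0.95] w 36.2
[(236, [92, 143, 232]), (239, [98, 147, 234]), (242, [203, 101, 61]), (245, [220, 117, 71]), (248, [223, 118, 68]), (251, [224, 116, 68]), (254, [226, 124, 69]), (257, [224, 120, 66]), (260, [228, 121, 68]), (263, [228, 123, 66]), (266, [255, 188, 85]), (269, [255, 198, 85])]
```

View pics/w9.png

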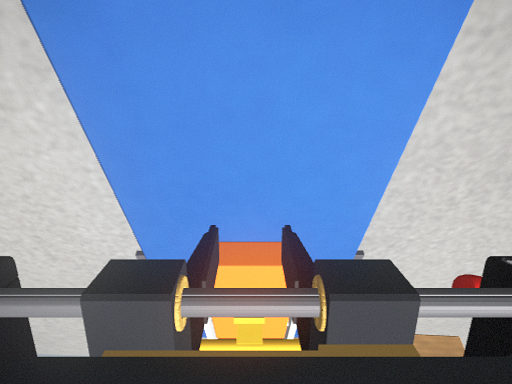

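View pics/s9.png

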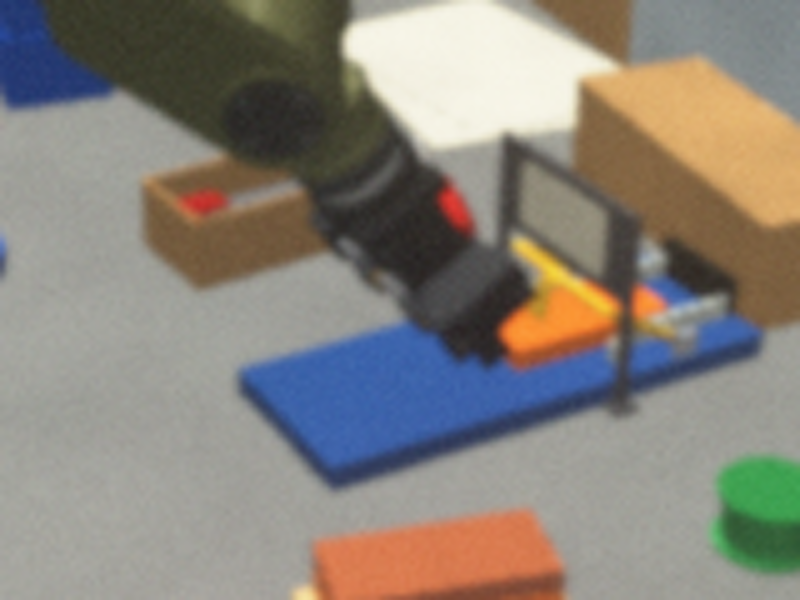

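Call:
{"name": "arm_command", "arguments": {
  "series": [
    [-4,0,2.5,0,0,0,36],
    [-8,0,5,0,0,0,36],
    [-12,0,7.5,0,0,0,36],
    [-16,0,10,0,0,0,36],
    [-20,0,12.5,0,0,0,36],
    [-24,0,15,0,0,0,36],
    [-28,0,17.5,0,0,0,36],
    [-30.5,0,19.1,0,0,0,36],
    [-30.5,0,19.1,0,0,0,36]
  ]
}}

```text
time_s: 15.55
tool_pos: [0.6254, 0.0066, 0.0495]
orientation: [[-0.84, -0.132, 0.526], [-0.112, 0.991, 0.07], [-0.53, -0.0, -0.848]]
force: [-1.0, 0.2, -0.0]
gripper_width: 0.38
```

```bash
python3 - <<'E'
from h import *
st()
p=grab_frame('wrist'); save(p,'w10')
s=grab_frame('side'); big=cv2.resize(s['img'][160:240,240:340],None,fx=8,fy=8,interpolation=cv2.INTER_CUBIC)[:600]; save(dict(img=big),'s10')
E
```

```text
t 15.55 tcp rack [-25.1   0.6  49.5] tip [-11.8   0.6  28.3] lead corner [-3.4  0.6 33.6] low z 23.0
tilt 32.02 yaw 0.02 F rack [-0.99  0.35 -0.02] w 36.2
```

View pics/w10.png

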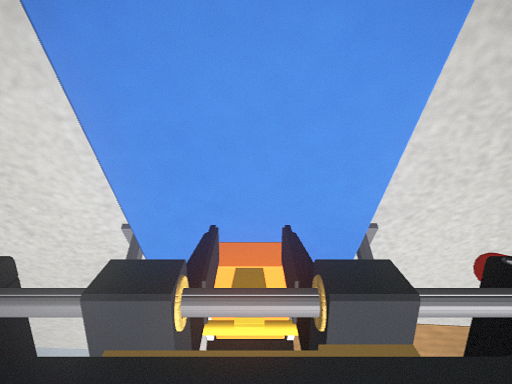

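View pics/s10.png

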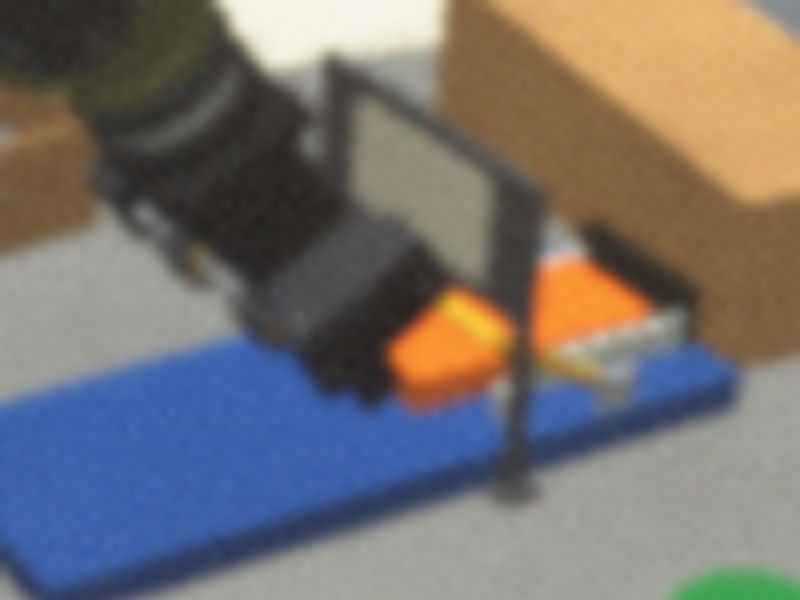

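Call:
{"name": "arm_command", "arguments": {
  "series": [
    [-1.7,0,1.1,0,0,0,36],
    [-3.4,0,2.1,0,0,0,36],
    [-4.7,0,2.9,0,0,0,36],
    [-4.7,0,2.9,0,0,0,36]
  ]
}}

```text
time_s: 16.15
tool_pos: [0.6307, 0.0073, 0.0494]
orientation: [[-0.841, -0.132, 0.525], [-0.112, 0.991, 0.07], [-0.53, -0.0, -0.848]]
force: [-0.2, -0.5, -0.2]
gripper_width: 0.383
```

```bash
python3 - <<'E'
from h import *
st()
p=grab_frame('wrist'); save(p,'w11')
s=grab_frame('side'); big=cv2.resize(s['img'][160:240,240:340],None,fx=8,fy=8,interpolation=cv2.INTER_CUBIC)[:600]; save(dict(img=big),'s11')
E
```

```text
t 16.15 tcp rack [-19.8   0.6  49.4] tip [-6.5  0.6 28.2] lead corner [ 2.   0.7 33.5] low z 22.9
tilt 32.0 yaw 0.02 F rack [-0.26 -0.5  -0.25] w 36.4
```

View pics/w11.png

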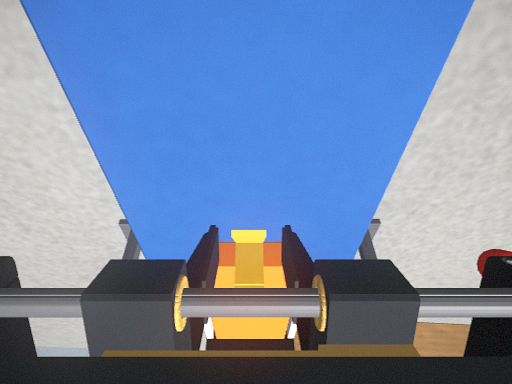

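View pics/s11.png

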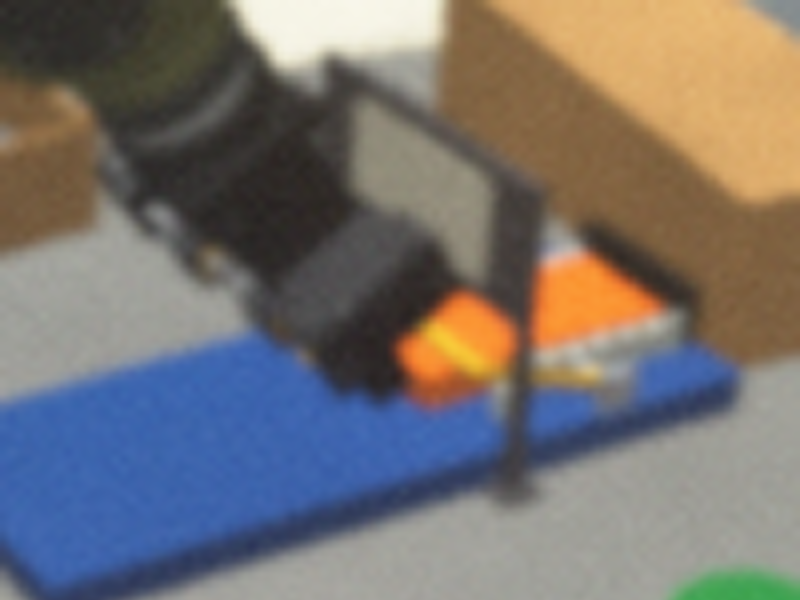

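Call:
{"name": "arm_command", "arguments": {
  "series": [
    [-1,0,0.6,0,0,0,36],
    [-1.7,0,1.1,0,0,0,36],
    [-1.7,0,1.1,0,0,0,36]
  ]
}}

```text
time_s: 16.62
tool_pos: [0.6326, 0.0076, 0.0494]
orientation: [[-0.841, -0.132, 0.525], [-0.112, 0.991, 0.07], [-0.53, 0.0, -0.848]]
force: [-0.5, 0.2, -0.3]
gripper_width: 0.38
```

```bash
python3 - <<'E'
from h import *
st()
E
```

```text
t 16.625 tcp rack [-17.8   0.7  49.4] tip [-4.6  0.7 28.2] lead corner [ 3.9  0.7 33.5] low z 22.9
tilt 32.0 yaw 0.03 F rack [-0.45  0.25 -0.3 ] w 36.2
```

Call:
{"name": "arm_command", "arguments": {
  "series": [
    [4,0,-2.5,0,0,0,36],
    [13,0,-8,0,0,0,36],
    [30,0,-19,0,0,0,36],
    [50,0,-35,0,0,0,36],
    [60,0,-80,0,0,0,36],
    [60,0,-120,0,0,0,36],
    [60,0,-150,0,0,0,36],
    [60,0,-150,0,0,0,36],
    [60,0,-150,0,0,0,36]
  ]
}}

```text
time_s: 17.75
tool_pos: [0.5029, -0.0096, 0.1438]
orientation: [[-0.841, -0.132, 0.525], [-0.112, 0.991, 0.07], [-0.529, 0.0, -0.848]]
force: [-0.1, 0.2, -0.7]
gripper_width: 0.378
```

```bash
python3 - <<'E'
from h import *
o,Rr,d=st();print(o['tool_pos'],Rr.round(3).tolist())
p=grab_frame('wrist'); save(p,'w12')
s=grab_frame('side'); big=cv2.resize(s['img'][160:240,240:340],None,fx=8,fy=8,interpolation=cv2.INTER_CUBIC)[:600]; save(dict(img=big),'s12')
E
```

```text
t 17.75 tcp rack [-148.7    0.8  143.8] tip [-135.4    0.8  122.6] lead corner [-127.     0.8  127.9] low z 117.3
tilt 31.95 yaw 0.02 F rack [-0.07  0.25 -0.66] w 36.0
[ 0.50292171 -0.00956981  0.14381221] [[-0.848, -0.0, 0.529], [-0.0, 1.0, 0.001], [-0.529, 0.0, -0.848]]
```

View pics/w12.png

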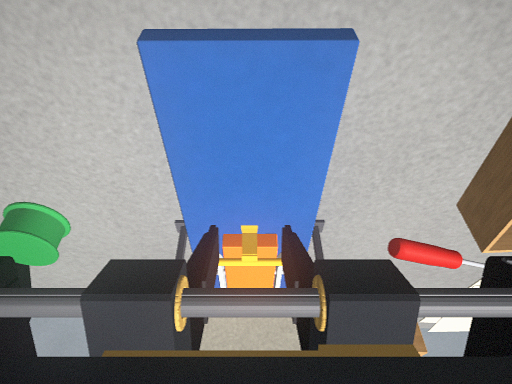

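View pics/s12.png

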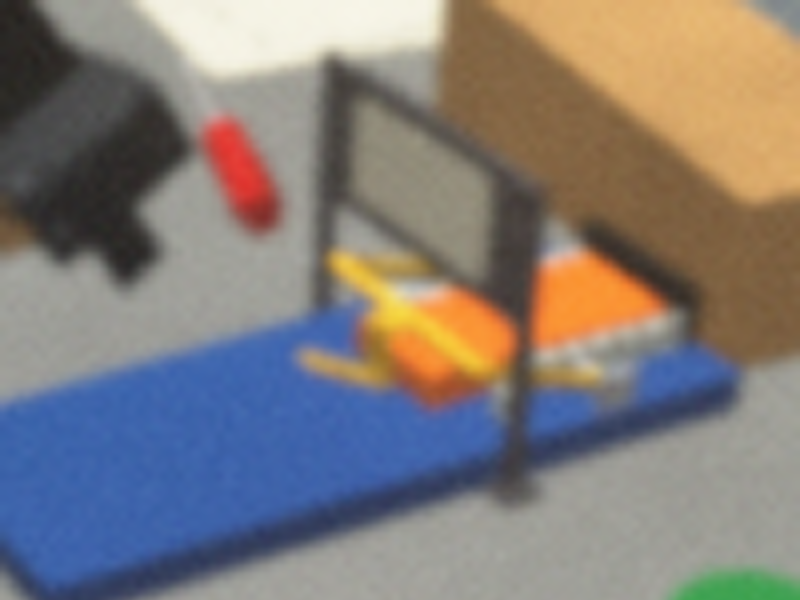

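```bash
python3 - <<'E'
from h import *
p=grab_frame('wrist'); im=p['img']
big=cv2.resize(im[215:300,190:310],None,fx=6,fy=6,interpolation=cv2.INTER_CUBIC); save(dict(img=big),'w13')
print(proj(p,rackpts(Q,[[.005,y,z] for y in(-.03,.03) for z in(.02,.038)]+[[-.04,0,.044],[0,0,.0215],[.012,-.05,.056],[.012,.05,.056]])).round(1).tolist())
for c in (230,270): print(c,[(r,im[r,c].tolist()) for r in range(228,252,2)])
E
```

```text
[[221.3, 233.3], [220.4, 247.3], [275.5, 233.2], [276.4, 247.2], [248.2, 227.6], [248.4, 231.8], [200.8, 265.7], [296.0, 265.5]]
230 [(228, [91, 129, 212]), (230, [88, 124, 208]), (232, [89, 122, 205]), (234, [96, 125, 213]), (236, [198, 104, 62]), (238, [198, 105, 63]), (240, [200, 103, 57]), (242, [205, 110, 64]), (244, [208, 110, 63]), (246, [207, 110, 57]), (248, [255, 196, 89]), (250, [255, 176, 79])]
270 [(228, [94, 131, 215]), (230, [96, 131, 214]), (232, [96, 127, 210]), (234, [103, 128, 216]), (236, [206, 108, 63]), (238, [203, 108, 63]), (240, [206, 108, 60]), (242, [209, 110, 64]), (244, [212, 113, 67]), (246, [211, 110, 60]), (248, [255, 194, 87]), (250, [255, 179, 74])]
```

View pics/w13.png

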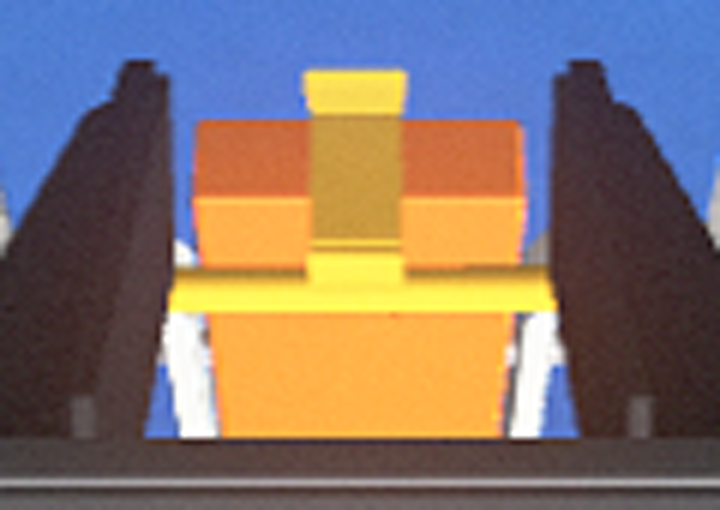

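```bash
python3 - <<'E'
from h import *
s=grab_frame('side'); save(s,'s14')
print(get_obs()['time_s'])
E
```

```text
17.95
```

View pics/s14.png

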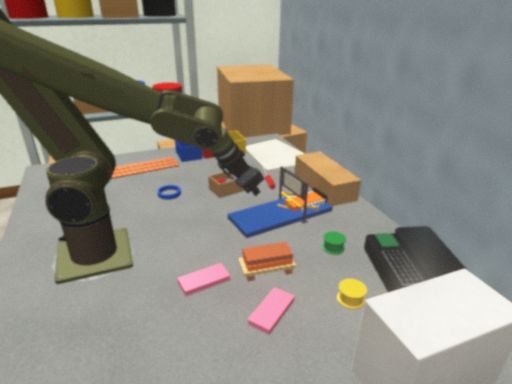

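The side view shows the two remaining boards on their bearer at about (268,258), the loaded board behind the catch at (305,200), and every bystander that is in view where it was. The arm is clear of everything.

```bash
python3 -c "
from workcell import job
print(job.sign_off())"
```

```text
the job is handed in; nothing more can be done
None
```

I gripped the top board across its width and laid it lengthwise on the open front of the rack. Then I pushed it in from behind with the tool tilted 32°, the two fingertips either side of the catch strip. The board's own front edge lifted the catch, and the catch dropped behind it. I backed away and handed the job in at about 18 s of the 58 s.

**Last checks, all from the camera images:**
- **Board:** the rear edge is at about rack x = +5 to 6 mm, so its centre is near 0.071 m. It lies square and about 1 mm off the centre line.
- **Catch:** the strip and crossbar are back at the pixel positions they had at the start, within about 2 px, so the catch is fully down behind the board.
- **Stack and bystanders:** the other two boards are still on their bearer. The bystanders I could see in the side view look unmoved; the arm hid the mug in that last picture.
- **Forces:** readings stayed within about 3.5 N at every stop.

No check failed. Image measurements and the tool-pose estimate of the board's rear edge differed by about 2 mm, which is within the calibration error. I had no direct reading of the catch angle or of contact forces on the catch.

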